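# Put a die plate into the empty bay of the covered plate rack

## Robot

A 6-joint arm with a two-finger parallel gripper is mounted at the origin on the work surface. World frame = base frame: x ahead of the robot, y to its left, z up, the work surface at z = 0. Lengths are in m, angles in rad, forces in N, time in s.
With the tool pointing down it reaches from about 0.35 to 0.975 m from the base axis. Payload 4.9 kg.
Tool frame: the origin (TCP) lies on the front face of the gripper's body, between the roots of the fingers; the fingertips stand 73 mm ahead of it and the grasp point (between the pads) lies 54 mm ahead of it; z points along the fingers, y is the line along which they close (so a half turn about z gives the same grasp; the last joint's range is limited). The gripper opens to 85 mm and grips with 20 to 120 N. Pads are 22 mm wide; open, the fingers measure 114 mm over their backs; the gripper's body (76 mm by 85 mm) begins 54 mm behind the grasp point. The pads swing forward as they close: fully open they stand 13 mm farther back than shut.
Start: joints at [-1.244, 0.053, 1.613, -0, 1.476, -0.119], TCP at [0.269, -0.564, 0.304] pointing down, gripper open.
Joint ranges: [-3.01, 3.01], [-1.01, 2.22], [0.06, 2.58], [-1.02, 4.17], [0.09, 2.62], [-3.14, 3.14]. Speed limits (rad/s): [2.57, 2.57, 3.14, 3.14, 3.14, 3.14].

## Interface

Orientations are given as a rotation vector (axis times angle).
In Python, from station import status, imaging, order gives the robot as it stands.
- The arm moves only by the tool arm_command, never from a script. Its argument "increments" is a list of rows, each an object with "slide": the shift along the tool's x, y, z in m, a list of three; "spin": the turn about the tool's z in degrees; "gripper": the opening, from -1 (shut) to 1 (fully open). In form: [{"slide": [x, y, z], "spin": spin, "gripper": gripper}, ...]. A call has 1 to 8 rows; each row is the pose to reach, as a shift and turn from the pose commanded when the call began, along the tool's axes at that moment; what a row does not reach only later rows make up. A row lasts 1/12 s, in which the tool goes at most 41.7 mm and 7.16 degrees, less where a joint would pass 70% of its speed; a pose out of reach is approached as far as the arm can. A call with a gripper value outside its range is refused whole. The fingers move at their own pace and stop on an object; "newtons" is the grip in N (left out, the last holds). Time passes only in rows, so rows that repeat a pose let the fingers close. It gives the time, the measured TCP pose, the force, the opening and the grip force at its end, in the units of the state.
- status.get_obs(): the state, without advancing time (a new reading comes with each control period).
- imaging.get_image(name): name is "side" or "top" or "wrist"; returns a dict with "frame" (420x560x3 uint8, red, green, blue), "vfov" (degrees; the focal length in pixels is half the picture's height over the tangent of half this angle, whatever the lens; pixels are square), "cx", "cy" (the principal point, pixels), "view" (4x4, takes a point from world to camera coordinates); the wrist camera has in their place "mount" (4x4, takes a point from camera to tool coordinates, whose origin is the TCP and whose axes are the flange's). Camera axes: x right, y up, looking along -z (the intrinsics and any distortion apply to the point x, -y, -z); pixel columns grow to the right and rows downward; lengths in m; the calibration is good to about 2 mm. A picture is of the moment at which its call begins: read the wrist's pose just before it. There is no depth.
- order.finish_job(): hands the job in; it is judged then, once.
The state is a dict: "t": time; "q": joint angles; "dq": joint speeds; "effort": joint torques, N m; "tool_pos": TCP position; "tool_rot": TCP orientation; "contact_force": force on the tool from outside, world axes, zero at the start; "wrist_torque": the same for the moment, N m; "opening": finger opening in m; "grip_force": force on a finger pad.
Only numpy, scipy, OpenCV 4.12 (cv2) and the standard library are available. Lean on these libraries where they do the work, as an engineer would, in place of code of your own. Each camera call takes 0.05 s, during which the arm holds its last target. There are 200 camera calls.

## Task

One of the four covered bays in the plate rack is empty: press on the sprung pads on top, one after another, until you find the one that sinks right down. Then slide the loose die plate in flat under the front beam of that bay until it is fully home against the back stop and flush with the front. Leave the other tools on the bench alone.

Things in the scene. Friction and masses are not known exactly. Their poses are not given: they have to be found in the camera images.
- plate: The loose die plate to put away: plain aluminium, 130 mm long (its x), 56 mm wide (y), 16 mm thick, 0.3 kg, fine cross grooves on its upper face, both ends alike. It lies flat on the bench to the right of the rack. Origin: centre of its underside; z up.
- rack: Low wooden rack fixed on the bench, 308 mm wide (y), 144 mm deep, 46 mm high: four equal bays side by side, open at the front, covered above. Origin: on the bench, middle of the mouth line (front face); x points into the bays (away from the robot), y left, z up. One bay, not known beforehand, is empty; the others each hide a plate 100 x 56 x 16 mm against the back stop.
- bay1_mouth (a point): Middle of the mouth of the leftmost (+y) bay, on the bench, at y = +111 mm of the rack; axes as the rack's. Bay: 62 mm wide between 12 mm walls with pointed 6 mm guide noses, 130 mm deep to a solid back stop (a 130 mm plate that is home is flush with the front); the bench is its floor. A fixed beam lies across the mouth from x = 0 to 22 mm, underside 22 mm, top 46 mm above the bench.
- pad1_top (a point): Centre of the top face of the sprung hold-down pad over the leftmost (+y) bay: a wooden block with cork top, 70 mm (x) by 57 mm (y), centre 60 mm in from the mouth, top 48 mm above the bench at rest, 2 mm above the beam and walls around it. The point moves with the pad.
- pad1 (a joint): How far the pad of the leftmost (+y) bay is pressed down, m: 0 at rest, 0.015 at its lower stop. It takes 2 N to start and 3.5 N at the stop, and springs back. Over a stored plate it is stopped after 4 mm.
- bay2_mouth (a point): Middle of the mouth of the second from left bay, on the bench, at y = +37 mm of the rack; axes as the rack's. Bay: 62 mm wide between 12 mm walls with pointed 6 mm guide noses, 130 mm deep to a solid back stop (a 130 mm plate that is home is flush with the front); the bench is its floor. A fixed beam lies across the mouth from x = 0 to 22 mm, underside 22 mm, top 46 mm above the bench.
- pad2_top (a point): Centre of the top face of the sprung hold-down pad over the second from left bay: a wooden block with cork top, 70 mm (x) by 57 mm (y), centre 60 mm in from the mouth, top 48 mm above the bench at rest, 2 mm above the beam and walls around it. The point moves with the pad.
- pad2 (a joint): How far the pad of the second from left bay is pressed down, m: 0 at rest, 0.015 at its lower stop. It takes 2 N to start and 3.5 N at the stop, and springs back. Over a stored plate it is stopped after 4 mm.
- bay3_mouth (a point): Middle of the mouth of the third from left bay, on the bench, at y = -37 mm of the rack; axes as the rack's. Bay: 62 mm wide between 12 mm walls with pointed 6 mm guide noses, 130 mm deep to a solid back stop (a 130 mm plate that is home is flush with the front); the bench is its floor. A fixed beam lies across the mouth from x = 0 to 22 mm, underside 22 mm, top 46 mm above the bench.
- pad3_top (a point): Centre of the top face of the sprung hold-down pad over the third from left bay: a wooden block with cork top, 70 mm (x) by 57 mm (y), centre 60 mm in from the mouth, top 48 mm above the bench at rest, 2 mm above the beam and walls around it. The point moves with the pad.
- pad3 (a joint): How far the pad of the third from left bay is pressed down, m: 0 at rest, 0.015 at its lower stop. It takes 2 N to start and 3.5 N at the stop, and springs back. Over a stored plate it is stopped after 4 mm.
- bay4_mouth (a point): Middle of the mouth of the rightmost (-y) bay, on the bench, at y = -111 mm of the rack; axes as the rack's. Bay: 62 mm wide between 12 mm walls with pointed 6 mm guide noses, 130 mm deep to a solid back stop (a 130 mm plate that is home is flush with the front); the bench is its floor. A fixed beam lies across the mouth from x = 0 to 22 mm, underside 22 mm, top 46 mm above the bench.
- pad4_top (a point): Centre of the top face of the sprung hold-down pad over the rightmost (-y) bay: a wooden block with cork top, 70 mm (x) by 57 mm (y), centre 60 mm in from the mouth, top 48 mm above the bench at rest, 2 mm above the beam and walls around it. The point moves with the pad.
- pad4 (a joint): How far the pad of the rightmost (-y) bay is pressed down, m: 0 at rest, 0.015 at its lower stop. It takes 2 N to start and 3.5 N at the stop, and springs back. Over a stored plate it is stopped after 4 mm.
- ball_vise: Bystander: round engraver's ball vise, dark steel with two bright jaws, 92 mm across, 82 mm high, 1.4 kg, left of the rack. Origin: centre of its underside.
- caliper: Bystander: caliper lying flat, 170 mm long, 11 mm high, right of the rack. Origin: under the middle of its beam, x along it.
There are look-alikes about, which are no part of the job. What is shaped like the plate but blue or green is not meant.

How it is judged:
On the way, in this order (a step that is already met when the one before it is completed fails the run):
1. the pad over the empty bay has been pressed down at least 10 mm for a moment (value of joint any of pad1, pad2, pad3, pad4 above 0.01 m), for 0.1 s.
2. the die plate lies home in the empty bay (x of plate in the frame of rack between 0.057 and 0.073 m and y of plate in the frame of rack between -0.118 and 0.118 m and z of plate in the frame of rack between -0.004 and 0.006 m and angle between the x axis of plate and the x axis of rack, either way round below 0.12 rad and angle between plate's own z axis and vertical below 0.08 rad and linear speed of plate below 0.02 m/s), for 0.2 s.
At the end, for the whole second after the job is handed in: The die plate lies flat on the bench inside the empty bay (a full bay cannot take it), within 8 mm of touching the back stop (so at most 8 mm proud of the front), in line with the rack, at rest (all of step 2).
It fails at once if the ball vise was moved more than 30 mm (distance of ball_vise from where it was at the start of the episode above 0.03 m).
It fails at once if the caliper was moved more than 30 mm (distance of caliper from where it was at the start of the episode above 0.03 m).
It also fails if it takes over 70 s, if anything falls off the work surface, if the arm or the gripper's body presses on something with over 40 N, if the wrist force passes 120 N, or if a joint passes its speed limit or range.

## Working session

There is one attempt and no reset: what is moved stays moved. The work goes in short steps, Python scripts to look and compute and a tool call to move; the robot and the scene stay as the last step left them, time stands still between calls to the robot, and variables do not carry over. Pictures are saved under pics/ and viewed, at most 10 in all, crops included, and the job is handed in when it is done.

Besides the shell and the picture viewer there is one more tool, called as name([rows], argument=value, ...), one row to a line, values as JSON. arm_command: Moves the arm, as the interface text tells. Its arguments: {"type":"object","properties":{"increments":{"type":"array","items":{"type":"object","properties":{"slide":{"type":"array","items":{"type":"number"}},"spin":{"type":"number"},"gripper":{"type":"number"}}}},"newtons":{"type":"number"}},"required":["increments"]}

```bash
mkdir -p pics; cat > h.py <<'E'
import numpy as np, cv2
from station import status, imaging, order
from scipy.spatial.transform import Rotation as R
def grab(n):
    o=status.get_obs(); im=imaging.get_image(n); im['o']=o
    f=im['frame'].shape[0]/2/np.tan(np.radians(im['vfov'])/2); im['f']=f
    if n=='wrist':
        T=np.eye(4);T[:3,:3]=R.from_rotvec(o['tool_rot']).as_matrix();T[:3,3]=o['tool_pos']
        im['c2w']=T@im['mount']
    else: im['c2w']=np.linalg.inv(im['view'])
    return im
def ray(im,u,v):
    d=np.array([(u-im['cx'])/im['f'],-(v-im['cy'])/im['f'],-1.])
    return im['c2w'][:3,3], im['c2w'][:3,:3]@d
def onz(im,u,v,z):
    p,d=ray(im,u,v); return p+d*(z-p[2])/d[2]
def save(im,name,crop=None,k=1):
    a=im['frame'][...,::-1]
    if crop: x0,y0,x1,y1=crop; a=a[y0:y1,x0:x1]
    cv2.imwrite('pics/'+name,cv2.resize(a,None,fx=k,fy=k,interpolation=cv2.INTER_CUBIC))
E
python3 - <<'E'
from h import *
for n in('top','side'):
    im=grab(n); save(im,n+'1.png',k=1.4); print(n,im['c2w'].round(3),im['f'],im['cx'],im['cy'],[k for k in im])
o=im['o'];print(o)
E
```

```text
top [[-0.005  0.998 -0.066  0.372]
 [-1.    -0.003  0.029  0.003]
 [ 0.029  0.066  0.997  1.248]
 [ 0.     0.     0.     1.   ]] 442.157626003854 277.78405335890557 203.8054390130137 ['frame', 'vfov', 'cx', 'cy', 'view', 'o', 'f', 'c2w']
side [[ 0.979  0.142 -0.145  0.245]
 [-0.203  0.651 -0.731 -1.103]
 [-0.009  0.746  0.666  1.071]
 [ 0.     0.     0.     1.   ]] 516.5668121973677 274.28206004232175 214.2212746286003 ['frame', 'vfov', 'cx', 'cy', 'view', 'o', 'f', 'c2w']
{'t': 0.05, 'q': array([-1.24403551e+00,  5.33625477e-02,  1.61427027e+00,  5.73249407e-06,
        1.47598773e+00, -1.18976585e-01]), 'dq': array([ 0.00061377,  0.00027177, -0.00168988,  0.00023087, -0.00070052,
        0.00025835]), 'effort': array([-3.74401034e-04, -3.95180833e+01, -3.71658111e+01, -1.54039858e-04,
        4.05809318e-03, -3.65862604e-06]), 'tool_pos': array([ 0.26931703, -0.56348436,  0.30267351]), 'tool_rot': array([-3.06192542e+00, -6.93934045e-01,  3.21221833e-04]), 'contact_force': array([ 0.22424789, -0.00718706,  0.00065522]), 'wrist_torque': array([-0.02466462,  0.01564944,  0.02854216]), 'grip_force': 0.0, 'opening': 0.08592485293965699}
```

View pics/top1.png

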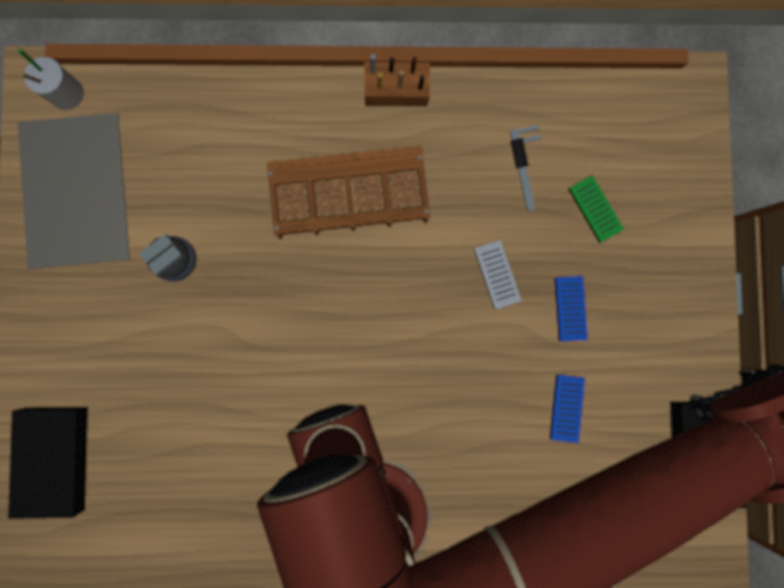

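View pics/side1.png

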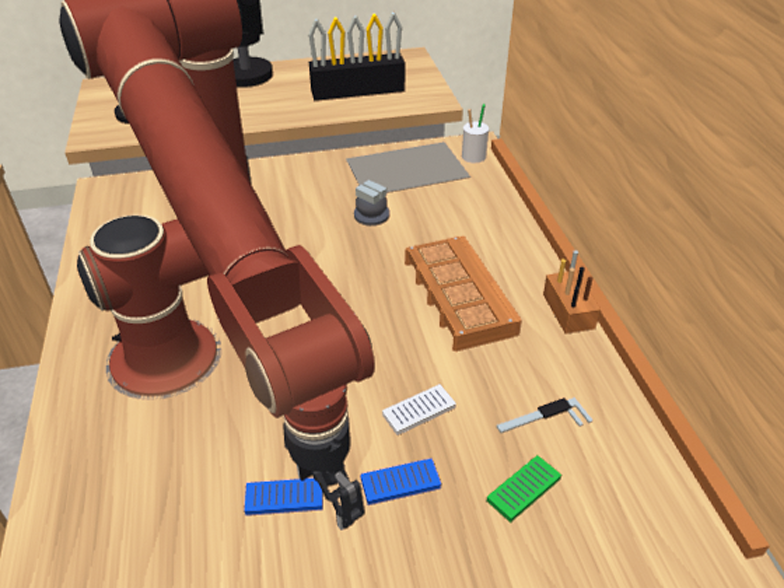

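The only plain-grey grooved block is at top px (498,274) and side px (419,409) in the 1.4x pictures. The blue ones at (571,308) and (568,409) and the green one at (596,208) are look-alikes. The rack spans about (268..428,148..235).

```bash
python3 - <<'E'
from h import *
im=grab('top'); a=im['frame']; hsv=cv2.cvtColor(a,cv2.COLOR_RGB2HSV)
m=((hsv[...,1]<60)&(hsv[...,2]>110)).astype(np.uint8); 
m=cv2.morphologyEx(m,cv2.MORPH_CLOSE,np.ones((5,5)))
cs,_=cv2.findContours(m,0,2)
for c in cs:
    r=cv2.minAreaRect(c)
    if cv2.contourArea(c)>300 and 320<r[0][0]<400 and 150<r[0][1]<240:
        b=cv2.boxPoints(r); P=np.array([onz(im,*p,0.016)[:2] for p in b])
        print('plate',r,P.round(4).tolist(),P.mean(0)); e=[P[1]-P[0],P[2]-P[1]]
        for x in e: print(np.linalg.norm(x),np.degrees(np.arctan2(x[1],x[0])))
s=grab('side')
T=cv2.resize(a[90:180,180:320],None,fx=5,fy=5,interpolation=cv2.INTER_CUBIC)
S=cv2.resize(s['frame'][160:256,270:390],None,fx=5,fy=5,interpolation=cv2.INTER_CUBIC)
cv2.imwrite('pics/rt.png',T[...,::-1]); cv2.imwrite('pics/rs.png',S[...,::-1])
P=cv2.resize(a[160:230,320:440],None,fx=6,fy=6,interpolation=cv2.INTER_CUBIC);cv2.imwrite('pics/pl.png',P[...,::-1])
o=status.get_obs();print(R.from_rotvec(o['tool_rot']).as_matrix().round(3))
E
```

```text
plate ((355.2825012207031, 195.73097229003906), (47.2547721862793, 21.218843460083008), 71.02959442138672) [[0.5298, -0.202], [0.5493, -0.2592], [0.423, -0.3004], [0.4039, -0.2435]] [ 0.4764878  -0.25128275]
0.06038608909918185 -71.13106820787341
0.1328759688916476 -161.92323822327967
[[ 0.902  0.431 -0.   ]
 [ 0.431 -0.902  0.001]
 [ 0.    -0.001 -1.   ]]
```

View pics/rt.png

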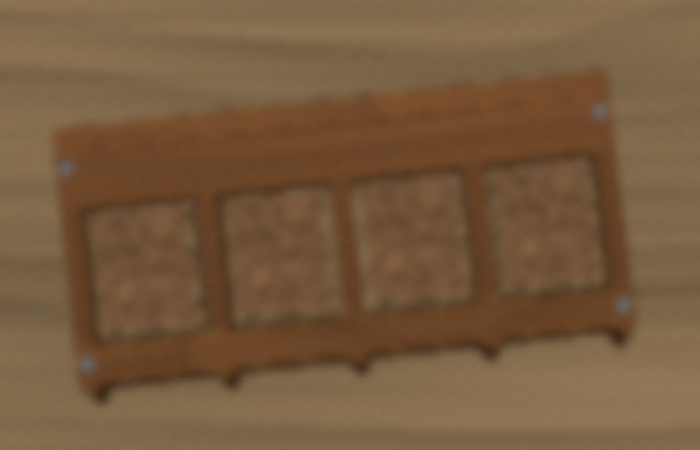

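View pics/pl.png

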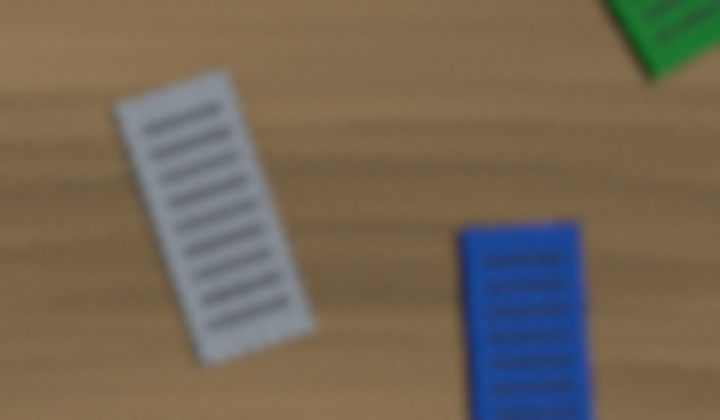

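The crop shows the rack's four pads at crop px (148,271), (284,254), (414,240) and (549,225). The second crop confirms the grey plate with cross grooves.

```bash
python3 - <<'E'
from h import *
im=grab('top')
c=lambda u,v,z: onz(im,(u+.5)/5-.5+180,(v+.5)/5-.5+90,z)[:2]
pads=np.array([c(*p,.048) for p in[(148,271),(284,254),(414,240),(549,225)]])
print('pads',pads.round(4).tolist())
print('spacing',np.linalg.norm(np.diff(pads,axis=0),axis=1))
cor=np.array([c(*p,.046) for p in[(55,132),(605,70),(632,335),(85,392)]]); print(cor.round(4).tolist(),[np.linalg.norm(cor[i]-cor[i-1]).round(4) for i in range(4)])
y=pads[0]-pads[3]; yaw=np.arctan2(-y[0],y[1])
y2=cor[0]-cor[1];y3=cor[3]-cor[2]
print('yaw deg',np.degrees([yaw,np.arctan2(-y2[0],y2[1]),np.arctan2(-y3[0],y3[1])]))
x=np.array([np.cos(yaw),np.sin(yaw)])
print('rack org from pads',pads.mean(0)-.06*x,'from corners',cor.mean(0)-.072*x)
E
```

```text
pads [[0.6169, 0.1543], [0.6264, 0.0802], [0.6343, 0.009], [0.6427, -0.0652]]
spacing [0.07473881 0.07161526 0.07472752]
[[0.6944, 0.2058], [0.7302, -0.097], [0.582, -0.1106], [0.5506, 0.1884]] [np.float64(0.1449), np.float64(0.3049), np.float64(0.1488), np.float64(0.3007)]
yaw deg [6.71717914 6.74677781 6.00494763]
rack org from pads [0.57047049 0.03755134] from corners [0.56778722 0.03823097]
```

```bash
cat >> h.py <<'E'
def go(x,y,z,yaw=None):
    o=status.get_obs(); M=R.from_rotvec(o['tool_rot']).as_matrix()
    cy=np.degrees(np.arctan2(M[1,0],M[0,0]))
    print('slide',(M.T@(np.array([x,y,z])-o['tool_pos'])).round(4),'spin',None if yaw is None else round(cy-yaw,2),'t',round(o['t'],2))
O=np.array([.569,.038]); YAW=6.7
def rk(x,y):
    c,s=np.cos(np.radians(YAW)),np.sin(np.radians(YAW)); return O+[c*x-s*y,s*x+c*y]
E
python3 -c "
from h import *
print(rk(.06,-.111)); go(*rk(.06,-.111),.16,6.7)"
```

```text
[ 0.64154069 -0.0652417 ]
slide [ 0.5507 -0.2891  0.1436] spin 18.84 t 0.25
```

arm_command([
  {"slide": [0.276, -0.145, 0.05], "spin": 18.8, "gripper": -1},
  {"slide": [0.276, -0.145, 0.05], "spin": 18.8, "gripper": -1},
  {"slide": [0.276, -0.145, 0.05], "spin": 18.8, "gripper": -1},
  {"slide": [0.276, -0.145, 0.05], "spin": 18.8, "gripper": -1},
  {"slide": [0.276, -0.145, 0.05], "spin": 18.8, "gripper": -1},
  {"slide": [0.276, -0.145, 0.05], "spin": 18.8, "gripper": -1},
  {"slide": [0.276, -0.145, 0.05], "spin": 18.8, "gripper": -1},
  {"slide": [0.276, -0.145, 0.05], "spin": 18.8, "gripper": -1},
])

```text
t: 0.92
tool_pos: [0.4573, -0.3107, 0.253]
tool_rot: [-3.134, -0.188, 0.0]
contact_force: [1.0, -0.6, -1.0]
opening: -0.0002
grip_force: 0.0
```

```bash
python3 -c "
from h import *
go(*rk(.06,-.111),.16,6.7)"
```

```text
slide [ 0.2123 -0.2215  0.0934] spin 0.18 t 0.92
```

arm_command([
  {"slide": [0.1, -0.11, 0.03], "spin": 0.1, "gripper": -1},
  {"slide": [0.1, -0.11, 0.03], "spin": 0.1, "gripper": -1},
  {"slide": [0.1, -0.11, 0.03], "spin": 0.1, "gripper": -1},
  {"slide": [0.212, -0.221, 0.06], "spin": 0.1, "gripper": -1},
  {"slide": [0.212, -0.221, 0.06], "spin": 0.1, "gripper": -1},
  {"slide": [0.212, -0.221, 0.09], "spin": 0.1, "gripper": -1},
  {"slide": [0.212, -0.221, 0.093], "spin": 0.1, "gripper": -1},
  {"slide": [0.212, -0.221, 0.093], "spin": 0.1, "gripper": -1},
])

```text
t: 1.58
tool_pos: [0.6415, -0.067, 0.1594]
tool_rot: [-3.136, -0.185, 0.001]
contact_force: [-1.0, -0.3, -0.4]
opening: 0.0002
grip_force: 0.0
```

```bash
python3 -c "
from h import *
im=grab('side');save(im,'p4.png',(230,100,430,250),4)
go(*rk(.06,-.111),.121,6.7)"
```

```text
slide [-0.0002  0.0016  0.0349] spin 0.16 t 1.63
```

View pics/p4.png

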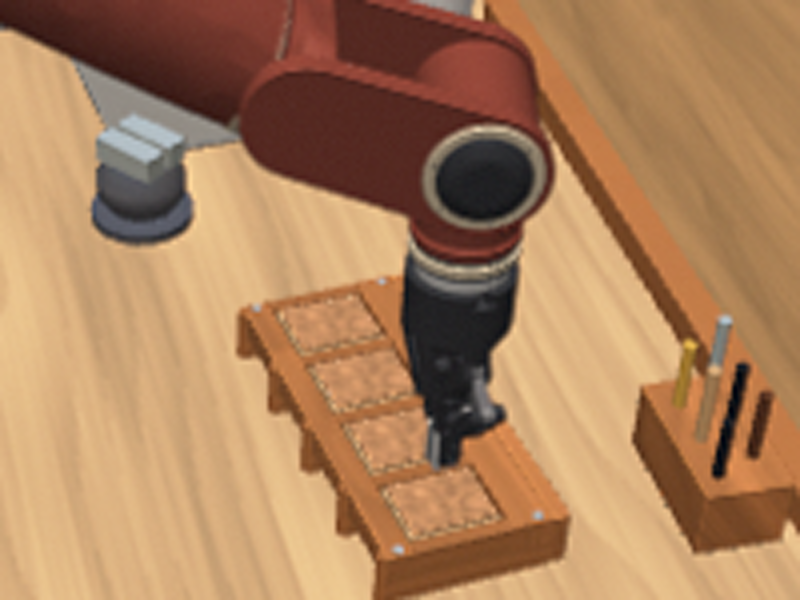

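The gripper hovers above pad 4, with the tip at about (440,462). Now pressing.

arm_command([
  {"slide": [0, 0, 0.02], "spin": 0, "gripper": -1},
  {"slide": [0, 0, 0.03], "spin": 0, "gripper": -1},
  {"slide": [0, 0, 0.034], "spin": 0, "gripper": -1},
  {"slide": [0, 0, 0.036], "spin": 0, "gripper": -1},
  {"slide": [0, 0, 0.038], "spin": 0, "gripper": -1},
  {"slide": [0, 0, 0.038], "spin": 0, "gripper": -1},
])

```text
t: 2.13
tool_pos: [0.6407, -0.0703, 0.1235]
tool_rot: [3.136, 0.181, 0.001]
contact_force: [-0.4, -0.2, -0.1]
opening: 0.0005
grip_force: 0.0
```

arm_command([
  {"slide": [0, 0, 0.001], "spin": 0, "gripper": -1},
  {"slide": [0, 0, 0.002], "spin": 0, "gripper": -1},
  {"slide": [0, 0, 0.003], "spin": 0, "gripper": -1},
  {"slide": [0, 0, 0.003], "spin": 0, "gripper": -1},
])

```text
t: 2.47
tool_pos: [0.6409, -0.0699, 0.1204]
tool_rot: [3.136, 0.182, 0.002]
contact_force: [0.9, -1.3, 2.1]
opening: 0.0003
grip_force: 0.7
```

arm_command([
  {"slide": [0, 0, 0.001], "spin": 0, "gripper": -1},
  {"slide": [0, 0, 0.002], "spin": 0, "gripper": -1},
  {"slide": [0, 0, 0.003], "spin": 0, "gripper": -1},
  {"slide": [0, 0, 0.005], "spin": 0, "gripper": -1},
  {"slide": [0, 0, 0.005], "spin": 0, "gripper": -1},
])

```text
t: 2.88
tool_pos: [0.6407, -0.0698, 0.1147]
tool_rot: [3.136, 0.182, 0.001]
contact_force: [0.9, -1.6, 2.1]
opening: 0.0
grip_force: 1.0
```

arm_command([
  {"slide": [0, 0, 0.001], "spin": 0, "gripper": -1},
  {"slide": [0, 0, 0.002], "spin": 0, "gripper": -1},
  {"slide": [0, 0, 0.003], "spin": 0, "gripper": -1},
  {"slide": [0, 0, 0.004], "spin": 0, "gripper": -1},
  {"slide": [0, 0, 0.004], "spin": 0, "gripper": -1},
])

```text
t: 3.3
tool_pos: [0.6407, -0.0697, 0.1108]
tool_rot: [3.136, 0.182, 0.0]
contact_force: [0.8, -2.4, 2.5]
opening: 0.0
grip_force: 1.2
```

arm_command([
  {"slide": [0, 0, 0.001], "spin": 0, "gripper": -1},
  {"slide": [0, 0, 0.002], "spin": 0, "gripper": -1},
  {"slide": [0, 0, 0.003], "spin": 0, "gripper": -1},
  {"slide": [0, 0, 0.003], "spin": 0, "gripper": -1},
  {"slide": [0, 0, 0.003], "spin": 0, "gripper": -1},
])

```text
t: 3.72
tool_pos: [0.6407, -0.0698, 0.1079]
tool_rot: [3.136, 0.182, 0.0]
contact_force: [0.9, -0.5, 2.6]
opening: 0.0003
grip_force: 1.3
```

Bay 4's pad sank about 13 mm at only 2.6 N, so bay 4 is the empty one. Lifting and going to the plate's rear end.

arm_command([
  {"slide": [0, 0, -0.03], "spin": 0, "gripper": -1},
  {"slide": [0, 0, -0.07], "spin": 0, "gripper": -1},
  {"slide": [0, 0, -0.1], "spin": -4, "gripper": 1},
  {"slide": [0, 0, -0.1], "spin": -11.6, "gripper": 1},
  {"slide": [0, 0, -0.1], "spin": -11.6, "gripper": 1},
])

```text
t: 4.13
tool_pos: [0.6414, -0.0696, 0.2105]
tool_rot: [3.1, 0.502, 0.006]
contact_force: [0.3, -0.5, 0.7]
opening: 0.036
grip_force: 0.0
```

```bash
python3 -c "
from h import *
go(.4385,-.2637,.2,18.3)"
```

```text
slide [-0.2539  0.1202  0.0098] spin 0.09 t 4.13
```

arm_command([
  {"slide": [-0.254, 0.12, 0.01], "spin": 0, "gripper": 1},
  {"slide": [-0.254, 0.12, 0.01], "spin": 0, "gripper": 1},
  {"slide": [-0.254, 0.12, 0.01], "spin": 0, "gripper": 1},
  {"slide": [-0.254, 0.12, 0.01], "spin": 0, "gripper": 1},
  {"slide": [-0.254, 0.12, 0.01], "spin": 0, "gripper": 1},
  {"slide": [-0.254, 0.12, 0.01], "spin": 0, "gripper": 1},
  {"slide": [-0.254, 0.12, 0.01], "spin": 0, "gripper": 1},
  {"slide": [-0.254, 0.12, 0.01], "spin": 0, "gripper": 1},
])

```text
t: 4.8
tool_pos: [0.4325, -0.2649, 0.1949]
tool_rot: [-3.1, -0.485, 0.008]
contact_force: [-0.2, 0.3, -0.3]
opening: 0.0856
grip_force: 0.0
```

arm_command([
  {"slide": [0, 0, 0], "spin": 0, "gripper": 1},
  {"slide": [0, 0, 0], "spin": 0, "gripper": 1},
  {"slide": [0, 0, 0], "spin": 0, "gripper": 1},
])

```text
t: 5.05
tool_pos: [0.4371, -0.2622, 0.1969]
tool_rot: [-3.1, -0.498, 0.002]
contact_force: [0.6, -0.3, 0.4]
opening: 0.0855
grip_force: 0.0
```

```bash
python3 - <<'E'
from h import *
im=grab('wrist'); save(im,'w1.png',k=1.4)
hsv=cv2.cvtColor(im['frame'],cv2.COLOR_RGB2HSV)
m=((hsv[...,1]<60)&(hsv[...,2]>110)).astype(np.uint8); m=cv2.morphologyEx(m,cv2.MORPH_CLOSE,np.ones((15,15)))
cs,_=cv2.findContours(m,0,2)
for c in cs:
    if cv2.contourArea(c)>2000:
        r=cv2.minAreaRect(c);b=cv2.boxPoints(r);P=np.array([onz(im,*p,.016)[:2] for p in b])
        print(r,P.round(4).tolist(),P.mean(0).round(4))
        for e in(P[1]-P[0],P[2]-P[1]):print(np.linalg.norm(e),np.degrees(np.arctan2(e[1],e[0])))
go(.4385,-.2637,.072,18.3)
E
```

```text
((284.0, 152.0), (168.0, 76.0), 90.0) [[0.5295, -0.2063], [0.5465, -0.258], [0.4263, -0.3027], [0.4066, -0.2429]] [ 0.4772 -0.2525]
0.0544235982122547 -71.75973220880874
0.12823731339614874 -159.6070456788536
slide [0.0007 0.002  0.1252] spin -0.01 t 5.1
```

View pics/w1.png

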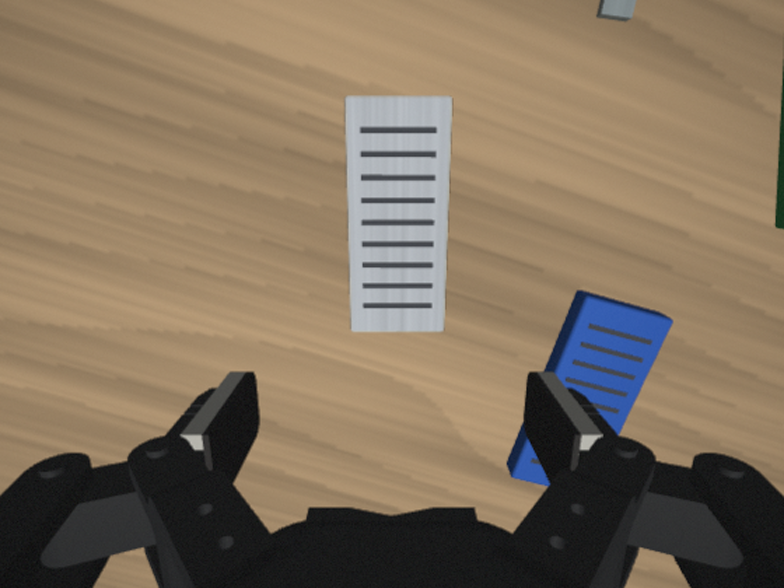

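The wrist view shows the grey plate upright at (398,214), aligned with the tool. The blue one is close to the right finger, so I'll open only to about 70 mm.

arm_command([
  {"slide": [0.001, 0.003, 0.03], "spin": 0, "gripper": 0.65},
  {"slide": [0.001, 0.003, 0.06], "spin": 0, "gripper": 0.65},
  {"slide": [0.001, 0.003, 0.08], "spin": 0, "gripper": 0.65},
  {"slide": [0.001, 0.003, 0.1], "spin": 0, "gripper": 0.65},
  {"slide": [0.001, 0.003, 0.11], "spin": 0, "gripper": 0.65},
  {"slide": [0.001, 0.003, 0.12], "spin": 0, "gripper": 0.65},
  {"slide": [0.001, 0.003, 0.125], "spin": 0, "gripper": 0.65},
  {"slide": [0.001, 0.003, 0.125], "spin": 0, "gripper": 0.65},
])

```text
t: 5.77
tool_pos: [0.4388, -0.2653, 0.0723]
tool_rot: [-3.101, -0.499, 0.001]
contact_force: [-0.1, 0.2, 0.2]
opening: 0.0705
grip_force: 0.0
```

arm_command([
  {"slide": [0, 0, 0], "spin": 0, "gripper": 0.65},
  {"slide": [0, 0, 0], "spin": 0, "gripper": 0.65},
  {"slide": [0, 0, 0], "spin": 0, "gripper": 0.65},
])

```text
t: 6.02
tool_pos: [0.4395, -0.2663, 0.0741]
tool_rot: [3.1, 0.498, 0.002]
contact_force: [0.3, -0.1, -0.3]
opening: 0.0705
grip_force: 0.0
```

Close on it.

arm_command([
  {"slide": [0, 0, 0.001], "spin": 0, "gripper": 0.3},
  {"slide": [0, 0, 0.001], "spin": 0, "gripper": 0.2},
  {"slide": [0, 0, 0.001], "spin": 0, "gripper": 0},
  {"slide": [0, 0, 0.001], "spin": 0, "gripper": 0},
  {"slide": [0, 0, 0.001], "spin": 0, "gripper": 0},
  {"slide": [0, 0, 0.001], "spin": 0, "gripper": 0},
  {"slide": [0, 0, 0.001], "spin": 0, "gripper": 0},
  {"slide": [0, 0, 0.001], "spin": 0, "gripper": 0},
], newtons=60)

```text
t: 6.68
tool_pos: [0.4394, -0.2663, 0.0731]
tool_rot: [3.101, 0.498, 0.002]
contact_force: [-0.1, 1.3, 5.9]
opening: 0.054
grip_force: 65.2
```

Gripped at 54 mm. Lift 10 mm, turn to the rack heading, then move in front of bay 4.

arm_command([
  {"slide": [0, 0, -0.005], "spin": 0, "gripper": 0},
  {"slide": [0, 0, -0.012], "spin": 0, "gripper": 0},
  {"slide": [0, 0, -0.012], "spin": 4, "gripper": 0},
  {"slide": [0, 0, -0.012], "spin": 8, "gripper": 0},
  {"slide": [0, 0, -0.012], "spin": 11.6, "gripper": 0},
  {"slide": [0, 0, -0.012], "spin": 11.6, "gripper": 0},
  {"slide": [0, 0, -0.012], "spin": 11.6, "gripper": 0},
])

```text
t: 7.27
tool_pos: [0.4383, -0.2653, 0.0835]
tool_rot: [-3.135, -0.184, 0.002]
contact_force: [0.5, -0.7, -4.0]
opening: 0.0541
grip_force: 64.2
```

```bash
python3 -c "
from h import *
go(*rk(-.145,-.111),.084,6.7)"
```

```text
slide [ 0.0203 -0.175  -0.0004] spin 0.03 t 7.27
```

arm_command([
  {"slide": [0.005, -0.03, 0], "spin": 0, "gripper": 0},
  {"slide": [0.01, -0.06, 0], "spin": 0, "gripper": 0},
  {"slide": [0.015, -0.09, 0], "spin": 0, "gripper": 0},
  {"slide": [0.02, -0.12, 0], "spin": 0, "gripper": 0},
  {"slide": [0.02, -0.15, 0], "spin": 0, "gripper": 0},
  {"slide": [0.02, -0.17, 0], "spin": 0, "gripper": 0},
  {"slide": [0.02, -0.175, 0], "spin": 0, "gripper": 0},
  {"slide": [0.02, -0.175, 0], "spin": 0, "gripper": 0},
])

```text
t: 7.93
tool_pos: [0.4378, -0.0883, 0.0835]
tool_rot: [-3.136, -0.187, 0.001]
contact_force: [-0.4, 0.3, -3.0]
opening: 0.0547
grip_force: 64.7
```

arm_command([
  {"slide": [0, 0, 0], "spin": 0, "gripper": 0},
  {"slide": [0, 0, 0], "spin": 0, "gripper": 0},
  {"slide": [0, 0, 0], "spin": 0, "gripper": 0},
])

```text
t: 8.18
tool_pos: [0.4388, -0.0906, 0.0842]
tool_rot: [3.136, 0.18, 0.001]
contact_force: [0.2, 0.9, -4.4]
opening: 0.0543
grip_force: 64.7
```

```bash
python3 - <<'E'
from h import *
w=grab('wrist'); save(w,'w2.png',k=1.4)
go(*rk(-.145,-.111),.073,6.7); print(w['o']['tool_pos'])
E
```

```text
slide [-0.0006 -0.0015  0.0111] spin -0.13 t 8.23
[ 0.43875111 -0.09061505  0.08416065]
```

View pics/w2.png

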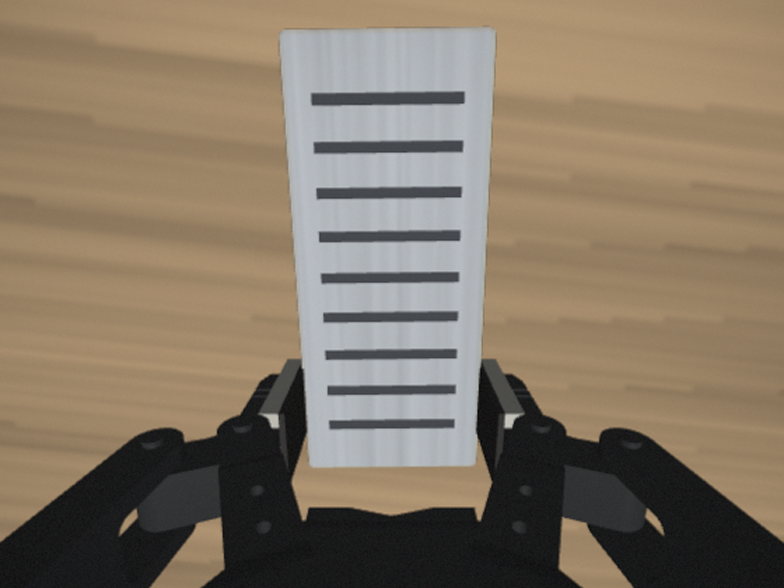

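The wrist view shows the plate held straight, with its front edge at row 30 and its sides symmetric about column 390. Next I check its line against bay 4 in the top view.

```bash
python3 - <<'E'
from h import *
im=grab('top');save(im,'t2.png',(250,80,390,200),5)
c=lambda u,v,z: onz(im,(u+.5)/5-.5+180,(v+.5)/5-.5+90,z)[:2]
def inr(p):
    t=np.radians(YAW);return np.array([[np.cos(t),np.sin(t)],[-np.sin(t),np.cos(t)]])@(p-O)
for n in[(100,398),(232,384),(362,370),(490,355),(620,342)]: print(inr(c(*n,.02)).round(4),inr(c(*n,.046)).round(4))
print('pad4',inr(c(549,225,.048)),'tcp',inr(im['o']['tool_pos'][:2]))
w=grab('wrist')
for p in[(282,30),(494,30),(475,465),(310,465)]: print('plate',inr(onz(w,p[0]/1.4,p[1]/1.4,.026)[:2]).round(4))
E
```

```text
[-0.0008  0.1472] [-0.005   0.1438]
[-0.0016  0.0735] [-0.0057  0.0717]
[-0.0022  0.0006] [-0.0064  0.0004]
[-0.0021 -0.0715] [-0.0063 -0.0702]
[-0.0034 -0.1449] [-0.0075 -0.1421]
pad4 [ 0.06118165 -0.11113498] tcp [-0.14440594 -0.11247005]
plate [-0.0406 -0.0853]
plate [-0.0407 -0.1386]
plate [-0.1686 -0.1402]
plate [-0.1685 -0.0856]
```

View pics/t2.png

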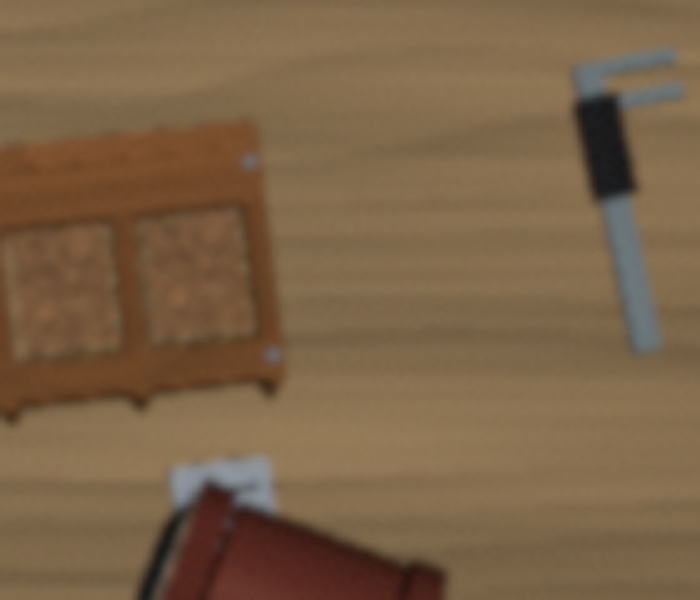

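```bash
python3 - <<'E'
from h import *
im=grab('top')
c=lambda u,v,z: onz(im,(u+.5)/5-.5+250,(v+.5)/5-.5+80,z)[:2]
def inr(p):
    t=np.radians(YAW);return np.array([[np.cos(t),np.sin(t)],[-np.sin(t),np.cos(t)]])@(p-O)
hsv=cv2.cvtColor(im['frame'],cv2.COLOR_RGB2HSV)
for v in range(172,180):
    row=hsv[v,270:320]; x=np.where((row[:,1]<80)&(row[:,2]>90))[0]+270
    if len(x): print(v,x.min(),x.max(),[inr(onz(im,u,v,.026)[:2]).round(4).tolist() for u in(x.min()-.5,x.max()+.5)])
for p in[(172,466),(271,457)]: print('plate front',inr(c(*p,.026)).round(4))
for p in[(12,418),(140,405),(270,392),(262,120),(284,378)]: print('nose',[inr(c(*p,z)).round(4).tolist() for z in(.0,.022,.046)])
for p in[(136,215),(243,205),(258,338),(152,348)]: print('padc',inr(c(*p,.048)).round(4))
E
```

```text
172 286 304 [[-0.0375, -0.0892], [-0.0437, -0.1418]]
173 284 304 [[-0.0396, -0.0833], [-0.0465, -0.1415]]
174 283 304 [[-0.042, -0.0802], [-0.0493, -0.1411]]
175 283 304 [[-0.0448, -0.0798], [-0.052, -0.1408]]
176 283 304 [[-0.0476, -0.0795], [-0.0548, -0.1404]]
177 283 304 [[-0.0504, -0.0792], [-0.0576, -0.1401]]
178 283 305 [[-0.0532, -0.0788], [-0.0607, -0.1425]]
179 284 305 [[-0.0563, -0.0812], [-0.0635, -0.1421]]
plate front [-0.0392 -0.0847]
plate front [-0.0407 -0.1402]
nose [[0.0022, 0.0007], [-0.0014, 0.0005], [-0.0053, 0.0002]]
nose [[0.0011, -0.0725], [-0.0025, -0.0714], [-0.0063, -0.0702]]
nose [[-0.0002, -0.1471], [-0.0037, -0.1447], [-0.0075, -0.1421]]
nose [[0.1571, -0.1623], [0.1508, -0.1596], [0.1439, -0.1567]]
nose [[0.0069, -0.156], [0.0033, -0.1535], [-0.0007, -0.1507]]
padc [ 0.0984 -0.0807]
padc [ 0.0972 -0.1401]
padc [ 0.0227 -0.1391]
padc [ 0.0239 -0.0805]
```

Plate midline is at rack y ≈ −0.112 and bay 4's midline at about −0.110. I'll shift 2 mm left, lower to 1 mm above the bench and advance.

arm_command([
  {"slide": [0, -0.002, 0.005], "spin": 0.3, "gripper": 0},
  {"slide": [0, -0.002, 0.009], "spin": 0.3, "gripper": 0},
  {"slide": [0.005, -0.002, 0.009], "spin": 0.3, "gripper": 0},
  {"slide": [0.015, -0.002, 0.009], "spin": 0.3, "gripper": 0},
  {"slide": [0.025, -0.002, 0.009], "spin": 0.3, "gripper": 0},
  {"slide": [0.032, -0.002, 0.009], "spin": 0.3, "gripper": 0},
  {"slide": [0.032, -0.002, 0.009], "spin": 0.3, "gripper": 0},
  {"slide": [0.032, -0.002, 0.009], "spin": 0.3, "gripper": 0},
])

```text
t: 9.05
tool_pos: [0.4707, -0.0838, 0.0751]
tool_rot: [3.137, 0.175, -0.0]
contact_force: [-1.8, 0.2, -4.0]
opening: 0.054
grip_force: 64.7
```

arm_command([
  {"slide": [0.003, 0, 0], "spin": 0, "gripper": 0},
  {"slide": [0.006, 0, 0], "spin": 0, "gripper": 0},
  {"slide": [0.009, 0, 0], "spin": 0, "gripper": 0},
  {"slide": [0.012, 0, 0], "spin": 0, "gripper": 0},
  {"slide": [0.015, 0, 0], "spin": 0, "gripper": 0},
  {"slide": [0.018, 0, 0], "spin": 0, "gripper": 0},
  {"slide": [0.02, 0, 0], "spin": 0, "gripper": 0},
  {"slide": [0.02, 0, 0], "spin": 0, "gripper": 0},
])

```text
t: 9.72
tool_pos: [0.4903, -0.0817, 0.075]
tool_rot: [3.137, 0.174, 0.001]
contact_force: [0.6, 1.0, -4.1]
opening: 0.0544
grip_force: 64.8
```

```bash
python3 - <<'E'
from h import *
w=grab('wrist'); save(w,'w3.png',k=1.4); print(w['o']['tool_pos'],w['o']['contact_force'],w['o']['wrist_torque'])
E
```

```text
[ 0.49033463 -0.08172801  0.07504572] [ 0.63012625  0.97199698 -4.08982798] [-0.03632429  0.13807904  0.00840065]
```

View pics/w3.png

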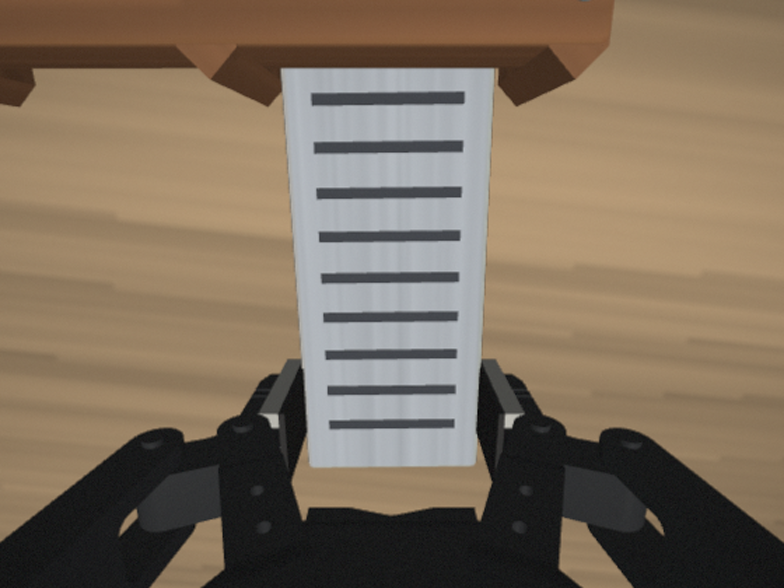

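The plate has entered bay 4, centred between the noses (268..518 px) and square to the beam. Advancing further.

arm_command([
  {"slide": [0.008, 0, 0], "spin": 0, "gripper": 0},
  {"slide": [0.016, 0, 0], "spin": 0, "gripper": 0},
  {"slide": [0.024, 0, 0], "spin": 0, "gripper": 0},
  {"slide": [0.032, 0, 0], "spin": 0, "gripper": 0},
  {"slide": [0.04, 0, 0], "spin": 0, "gripper": 0},
  {"slide": [0.048, 0, 0], "spin": 0, "gripper": 0},
  {"slide": [0.055, 0, 0], "spin": 0, "gripper": 0},
  {"slide": [0.055, 0, 0], "spin": 0, "gripper": 0},
])

```text
t: 10.43
tool_pos: [0.5462, -0.0756, 0.0753]
tool_rot: [3.136, 0.174, 0.002]
contact_force: [-0.2, 0.1, -3.1]
opening: 0.0542
grip_force: 64.7
```

arm_command([
  {"slide": [0, 0, 0.001], "spin": 0, "gripper": 0},
  {"slide": [0, 0, 0.001], "spin": 0, "gripper": 0.1},
  {"slide": [0, 0, 0.001], "spin": 0, "gripper": 0.6},
  {"slide": [0, 0, 0.001], "spin": 0, "gripper": 0.6},
  {"slide": [0, 0, 0.001], "spin": 0, "gripper": 0.6},
  {"slide": [0, 0, 0.001], "spin": 0, "gripper": 0.6},
])

```text
t: 10.93
tool_pos: [0.5449, -0.0758, 0.0746]
tool_rot: [3.136, 0.173, 0.002]
contact_force: [-0.3, 0.4, 0.2]
opening: 0.0682
grip_force: 0.0
```

Released. Rise, back off, close, and go down behind the plate.

arm_command([
  {"slide": [0, 0, -0.02], "spin": 0, "gripper": 0.6},
  {"slide": [0, 0, -0.045], "spin": 0, "gripper": 0.6},
  {"slide": [-0.03, 0, -0.045], "spin": 0, "gripper": 0},
  {"slide": [-0.06, 0, -0.045], "spin": 0, "gripper": -1},
  {"slide": [-0.06, 0, -0.045], "spin": 0, "gripper": -1},
  {"slide": [-0.06, 0, -0.045], "spin": 0, "gripper": -1},
  {"slide": [-0.06, 0, -0.045], "spin": 0, "gripper": -1},
  {"slide": [-0.06, 0, -0.045], "spin": 0, "gripper": -1},
])

```text
t: 11.6
tool_pos: [0.486, -0.0825, 0.1197]
tool_rot: [3.136, 0.174, 0.003]
contact_force: [0.1, 0.2, 0.4]
opening: 0.0
grip_force: 0.0
```

arm_command([
  {"slide": [0, 0, 0.015], "spin": 0, "gripper": -1},
  {"slide": [0, 0, 0.03], "spin": 0, "gripper": -1},
  {"slide": [0, 0, 0.036], "spin": 0, "gripper": -1},
  {"slide": [0, 0, 0.038], "spin": 0, "gripper": -1},
  {"slide": [0, 0, 0.038], "spin": 0, "gripper": -1},
  {"slide": [0, 0, 0.038], "spin": 0, "gripper": -1},
])

```text
t: 12.1
tool_pos: [0.4856, -0.0824, 0.0814]
tool_rot: [3.137, 0.174, 0.001]
contact_force: [-0.0, -0.0, -0.3]
opening: 0.0002
grip_force: 0.0
```

```bash
python3 - <<'E'
from h import *
w=grab('wrist'); save(w,'w4.png',k=1.4); print(w['o']['tool_pos'],w['o']['opening'])
E
```

```text
[ 0.48555308 -0.08237251  0.08144361] 0.00017104445720530307
```

View pics/w4.png

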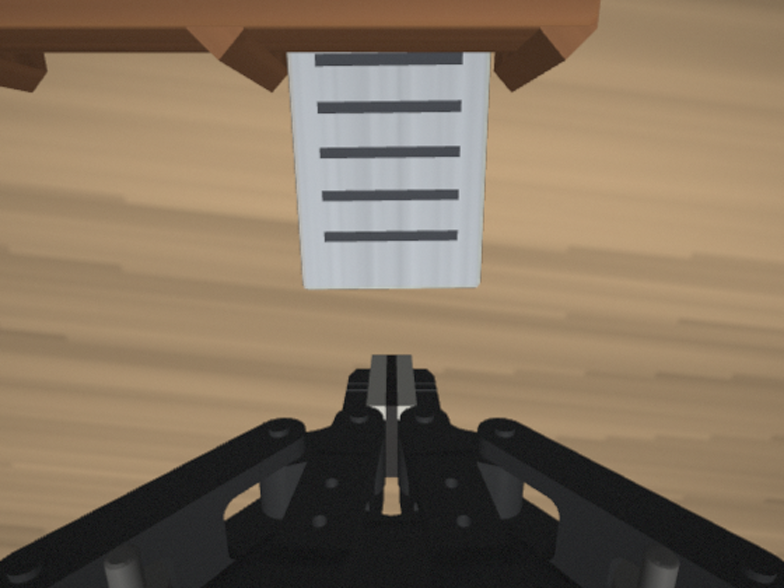

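The plate's rear edge is at row 288 and the closed fingers are centred behind it. Pushing.

arm_command([
  {"slide": [0.008, 0, 0], "spin": 0, "gripper": -1},
  {"slide": [0.016, 0, 0], "spin": 0, "gripper": -1},
  {"slide": [0.024, 0, 0], "spin": 0, "gripper": -1},
  {"slide": [0.032, 0, 0], "spin": 0, "gripper": -1},
  {"slide": [0.04, 0, 0], "spin": 0, "gripper": -1},
  {"slide": [0.048, 0, 0], "spin": 0, "gripper": -1},
  {"slide": [0.055, 0, 0], "spin": 0, "gripper": -1},
  {"slide": [0.055, 0, 0], "spin": 0, "gripper": -1},
])

```text
t: 12.82
tool_pos: [0.5414, -0.0761, 0.0812]
tool_rot: [3.136, 0.174, 0.004]
contact_force: [-0.8, -0.6, 0.5]
opening: 0.0002
grip_force: 0.0
```

arm_command([
  {"slide": [0.004, 0, 0], "spin": 0, "gripper": -1},
  {"slide": [0.008, 0, 0], "spin": 0, "gripper": -1},
  {"slide": [0.012, 0, 0], "spin": 0, "gripper": -1},
  {"slide": [0.016, 0, 0], "spin": 0, "gripper": -1},
  {"slide": [0.02, 0, 0], "spin": 0, "gripper": -1},
  {"slide": [0.022, 0, 0], "spin": 0, "gripper": -1},
  {"slide": [0.022, 0, 0], "spin": 0, "gripper": -1},
])

```text
t: 13.4
tool_pos: [0.5621, -0.0737, 0.081]
tool_rot: [3.137, 0.174, 0.002]
contact_force: [0.6, -0.2, -0.4]
opening: 0.0
grip_force: 0.0
```

arm_command([
  {"slide": [0.001, 0, 0], "spin": 0, "gripper": -1},
  {"slide": [0.002, 0, 0], "spin": 0, "gripper": -1},
  {"slide": [0.003, 0, 0], "spin": 0, "gripper": -1},
  {"slide": [0.004, 0, 0], "spin": 0, "gripper": -1},
  {"slide": [0.005, 0, 0], "spin": 0, "gripper": -1},
  {"slide": [0.005, 0, 0], "spin": 0, "gripper": -1},
])

```text
t: 13.9
tool_pos: [0.5666, -0.0732, 0.081]
tool_rot: [3.137, 0.174, 0.001]
contact_force: [-1.1, -0.5, 0.8]
opening: -0.0
grip_force: 0.8
```

arm_command([
  {"slide": [0.001, 0, 0], "spin": 0, "gripper": -1},
  {"slide": [0.002, 0, 0], "spin": 0, "gripper": -1},
  {"slide": [0.003, 0, 0], "spin": 0, "gripper": -1},
  {"slide": [0.003, 0, 0], "spin": 0, "gripper": -1},
])

```text
t: 14.23
tool_pos: [0.5696, -0.0728, 0.0809]
tool_rot: [3.137, 0.174, 0.001]
contact_force: [-2.0, 0.0, 1.4]
opening: -0.0002
grip_force: 0.8
```

```bash
python3 - <<'E'
from h import *
w=grab('wrist'); save(w,'w5.png',k=1.4); print(w['o']['tool_pos'],w['o']['contact_force'])
E
```

```text
[ 0.56961668 -0.07280206  0.08091894] [-1.99094107  0.02366901  1.44576189]
```

arm_command([
  {"slide": [0.001, 0, 0], "spin": 0, "gripper": -1},
  {"slide": [0.002, 0, 0], "spin": 0, "gripper": -1},
  {"slide": [0.002, 0, 0], "spin": 0, "gripper": -1},
])

```text
t: 14.53
tool_pos: [0.5716, -0.0726, 0.0809]
tool_rot: [3.137, 0.174, 0.001]
contact_force: [-1.9, -0.8, 0.8]
opening: -0.0005
grip_force: 0.8
```

arm_command([
  {"slide": [0.001, 0, 0], "spin": 0, "gripper": -1},
  {"slide": [0.002, 0, 0], "spin": 0, "gripper": -1},
  {"slide": [0.002, 0, 0], "spin": 0, "gripper": -1},
])

```text
t: 14.78
tool_pos: [0.573, -0.0724, 0.0808]
tool_rot: [-3.137, -0.174, 0.003]
contact_force: [-4.8, 0.2, 2.3]
opening: 0.0
grip_force: 2.4
```

arm_command([
  {"slide": [0.001, 0, 0], "spin": 0, "gripper": -1},
  {"slide": [0.002, 0, 0], "spin": 0, "gripper": -1},
  {"slide": [0.002, 0, 0], "spin": 0, "gripper": -1},
])

```text
t: 15.03
tool_pos: [0.5733, -0.0724, 0.0806]
tool_rot: [-3.137, -0.175, 0.011]
contact_force: [-13.2, -2.1, 8.1]
opening: 0.0
grip_force: 6.4
```

```bash
python3 - <<'E'
from h import *
w=grab('wrist'); o=w['o'];print(o['tool_pos'],o['contact_force'])
hsv=cv2.cvtColor(w['frame'],cv2.COLOR_RGB2HSV)
# grey plate rear edge vs brown beam front edge along two columns either side of finger
for u in(225,240,320,335):
    print(u,[tuple(int(k) for k in hsv[v,u]) for v in range(195,275,5)])
E
```

```text
[ 0.57328946 -0.07240842  0.08063445] [-13.19520199  -2.1472888    8.10531386]
225 [(13, 108, 194), (13, 105, 208), (14, 107, 191), (14, 106, 173), (13, 106, 164), (15, 109, 169), (13, 121, 99), (12, 132, 93), (12, 142, 172), (13, 129, 180), (13, 130, 178), (12, 127, 168), (12, 129, 162), (12, 128, 163), (13, 129, 166), (13, 129, 166)]
240 [(13, 106, 178), (14, 105, 177), (13, 107, 202), (13, 106, 203), (13, 106, 194), (14, 109, 194), (13, 123, 102), (13, 139, 86), (12, 139, 173), (13, 130, 177), (13, 130, 163), (13, 128, 158), (13, 130, 159), (13, 131, 164), (12, 128, 167), (12, 129, 168)]
320 [(13, 109, 211), (13, 106, 214), (14, 107, 201), (13, 108, 207), (13, 106, 181), (14, 112, 184), (12, 124, 105), (13, 139, 90), (12, 139, 163), (13, 130, 169), (13, 128, 171), (13, 129, 166), (12, 131, 169), (12, 129, 172), (12, 129, 172), (12, 130, 173)]
335 [(14, 104, 220), (13, 106, 204), (13, 108, 184), (14, 107, 172), (14, 105, 161), (14, 110, 174), (13, 121, 103), (11, 129, 95), (12, 141, 163), (12, 131, 170), (13, 130, 172), (13, 130, 169), (12, 129, 172), (12, 131, 173), (12, 130, 173), (12, 130, 173)]
```

Solid stop at 13 N. Back off and verify numerically, since the picture views are used up.

arm_command([
  {"slide": [-0.01, 0, 0], "spin": 0, "gripper": -1},
  {"slide": [-0.04, 0, 0], "spin": 0, "gripper": -1},
  {"slide": [-0.08, 0, 0], "spin": 0, "gripper": -1},
  {"slide": [-0.085, 0, -0.03], "spin": 0, "gripper": -1},
  {"slide": [-0.085, 0, -0.04], "spin": 0, "gripper": -1},
  {"slide": [-0.085, 0, -0.04], "spin": 0, "gripper": -1},
  {"slide": [-0.085, 0, -0.04], "spin": 0, "gripper": -1},
])

```text
t: 15.67
tool_pos: [0.4928, -0.0821, 0.1227]
tool_rot: [3.135, 0.174, 0.008]
contact_force: [0.6, 0.2, -1.0]
opening: -0.0003
grip_force: 0.0
```

```bash
python3 - <<'E'
from h import *
def inr(p):
    t=np.radians(YAW);return np.array([[np.cos(t),np.sin(t)],[-np.sin(t),np.cos(t)]])@(p-O)
w=grab('wrist'); hsv=cv2.cvtColor(w['frame'],cv2.COLOR_RGB2HSV); m=(hsv[...,1]<60)&(hsv[...,2]>70)
m[230:]=0; v,u=np.where(m); print('grey px',m.sum(), (u.min(),u.max(),v.min(),v.max()) if len(u) else '')
if len(u): print(inr(onz(w,np.median(u),v.max(),.016)[:2]), inr(onz(w,np.median(u),v.min(),.016)[:2]))
for uu in (230,280,330): print([(k,*[int(q) for q in hsv[k,uu]]) for k in range(40,140,4)])
E
```

```text
grey px 878 (np.int64(224), np.int64(375), np.int64(30), np.int64(80))
[ 0.00046053 -0.12128074] [ 0.0233155  -0.12103756]
[(40, 12, 128, 135), (44, 13, 130, 135), (48, 13, 131, 134), (52, 13, 130, 131), (56, 13, 131, 134), (60, 12, 128, 139), (64, 13, 131, 144), (68, 13, 135, 125), (72, 13, 133, 86), (76, 38, 11, 178), (80, 19, 39, 124), (84, 17, 89, 178), (88, 17, 89, 181), (92, 16, 88, 182), (96, 17, 89, 181), (100, 17, 88, 183), (104, 17, 87, 188), (108, 17, 89, 190), (112, 17, 88, 191), (116, 17, 87, 187), (120, 17, 89, 189), (124, 17, 89, 192), (128, 17, 88, 188), (132, 17, 88, 188), (136, 17, 88, 188)]
[(40, 12, 130, 139), (44, 12, 129, 138), (48, 13, 131, 138), (52, 12, 129, 134), (56, 12, 129, 138), (60, 13, 132, 143), (64, 13, 132, 149), (68, 13, 137, 125), (72, 12, 136, 86), (76, 40, 13, 171), (80, 18, 33, 117), (84, 16, 88, 177), (88, 16, 88, 179), (92, 17, 90, 182), (96, 17, 88, 185), (100, 17, 88, 182), (104, 16, 89, 187), (108, 17, 87, 190), (112, 17, 89, 193), (116, 17, 87, 196), (120, 17, 89, 192), (124, 17, 87, 191), (128, 17, 89, 194), (132, 17, 88, 194), (136, 17, 89, 190)]
[(40, 12, 128, 141), (44, 13, 133, 140), (48, 12, 129, 140), (52, 12, 130, 137), (56, 12, 128, 140), (60, 13, 132, 145), (64, 13, 133, 152), (68, 13, 139, 125), (72, 13, 141, 85), (76, 16, 33, 160), (80, 16, 87, 181), (84, 17, 87, 175), (88, 16, 87, 179), (92, 17, 89, 181), (96, 17, 89, 183), (100, 16, 89, 184), (104, 17, 88, 185), (108, 17, 89, 186), (112, 16, 88, 191), (116, 17, 89, 195), (120, 16, 89, 194), (124, 17, 89, 195), (128, 17, 88, 192), (132, 16, 88, 197), (136, 17, 89, 197)]
```

```bash
python3 - <<'E'
from h import *
def inr(p):
    t=np.radians(YAW);return (np.array([[np.cos(t),np.sin(t)],[-np.sin(t),np.cos(t)]])@(p-O)).round(4)
w=grab('wrist'); hsv=cv2.cvtColor(w['frame'],cv2.COLOR_RGB2HSV)
for u in(228,235,250,265,280,300,320,335): print(u,[(v,int(hsv[v,u,1]),int(hsv[v,u,2])) for v in range(66,84)])
for v in range(66,84,2): print(v,[inr(onz(w,280,v,z)[:2])[0] for z in(0,.016,.022,.046)])
E
```

```text
228 [(66, 139, 127), (67, 138, 102), (68, 132, 89), (69, 133, 86), (70, 136, 86), (71, 138, 83), (72, 132, 85), (73, 114, 85), (74, 15, 158), (75, 12, 172), (76, 13, 135), (77, 20, 114), (78, 70, 146), (79, 86, 170), (80, 87, 176), (81, 89, 175), (82, 88, 176), (83, 88, 177)]
235 [(66, 139, 127), (67, 132, 104), (68, 143, 89), (69, 133, 88), (70, 135, 85), (71, 132, 85), (72, 137, 82), (73, 111, 87), (74, 13, 158), (75, 12, 171), (76, 9, 136), (77, 16, 115), (78, 16, 111), (79, 60, 140), (80, 85, 168), (81, 89, 175), (82, 88, 177), (83, 87, 176)]
250 [(66, 135, 128), (67, 135, 102), (68, 139, 88), (69, 132, 89), (70, 139, 86), (71, 135, 83), (72, 138, 83), (73, 111, 85), (74, 13, 159), (75, 12, 172), (76, 11, 135), (77, 16, 113), (78, 17, 105), (79, 64, 140), (80, 83, 169), (81, 90, 176), (82, 90, 176), (83, 88, 176)]
265 [(66, 141, 128), (67, 141, 103), (68, 133, 90), (69, 132, 87), (70, 136, 86), (71, 134, 84), (72, 136, 86), (73, 119, 86), (74, 11, 159), (75, 12, 169), (76, 13, 134), (77, 16, 113), (78, 14, 107), (79, 63, 141), (80, 86, 169), (81, 88, 176), (82, 89, 177), (83, 90,
[... 1177 characters left out ...]
, np.float64(0.002)]
68 [np.float64(0.0077), np.float64(0.0054), np.float64(0.0046), np.float64(0.0013)]
70 [np.float64(0.0067), np.float64(0.0045), np.float64(0.0037), np.float64(0.0005)]
72 [np.float64(0.0056), np.float64(0.0036), np.float64(0.0028), np.float64(-0.0003)]
74 [np.float64(0.0046), np.float64(0.0027), np.float64(0.0019), np.float64(-0.001)]
76 [np.float64(0.0036), np.float64(0.0017), np.float64(0.001), np.float64(-0.0018)]
78 [np.float64(0.0026), np.float64(0.0008), np.float64(0.0001), np.float64(-0.0026)]
80 [np.float64(0.0015), np.float64(-0.0002), np.float64(-0.0008), np.float64(-0.0034)]
82 [np.float64(0.0005), np.float64(-0.0011), np.float64(-0.0017), np.float64(-0.0042)]
```

The beam's lower edge (row 73.5, x ≈ 2.1 mm) and the plate's rear face (x ≈ 1.7–2.1 mm) coincide. The plate is flush, flat and square, so I'm handing in.

```bash
python3 -c "
from h import *
print(order.finish_job())"
```

```text
the job is handed in; nothing more can be done
None
```

The die plate is home in the rightmost bay (bay 4), whose pad sank about 13 mm; the last wrist image measured it flush with the front to within about 1 mm, and I handed the job in after about 16 of the 70 s (no verdict was returned).

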